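Feed the bored bushing down the chute to the stop

ROBOT

A 6-joint arm with a two-finger parallel gripper is mounted at the origin on the work surface. World frame = base frame: x ahead of the robot, y to its left, z up, the work surface at z = 0. Lengths are in m, angles in rad, forces in N, time in s.
With the tool pointing down it reaches from about 0.25 to 0.725 m from the base axis. Payload 4 kg.
Tool frame: the origin (TCP) lies between the finger pads; the fingertips stand 11 mm ahead of it and the grasp point (between the pads) lies 8 mm behind it (bot.tip_extent is the distance from the TCP to the fingertips, in m); z points along the fingers, y is the line along which they close (so a half turn about z gives the same grasp; the last joint's range is limited). The gripper opens to 85 mm and grips with 20 to 120 N. Pads are 22 mm wide; open, the fingers measure 114 mm over their backs; the gripper's body (76 mm by 85 mm) begins 54 mm behind the grasp point. The pads swing forward as they close: fully open they stand 13 mm farther back than shut.
Start: joints at [1.158, 0.241, 0.005, 1.335, 0, 1.571], TCP at [0.201, 0.458, 0.242] pointing down, gripper open.
Joint ranges: [-2.72, 2.72], [-1.05, 1.87], [-1.09, 1.28], [-1.99, 2.15], [-1.42, 1.44], [-3.14, 3.14]. Speed limits (rad/s): [2.79, 2.79, 3.14, 3.14, 3.14, 3.14].

INTERFACE

Orientations are given as a unit quaternion [x, y, z, w].
In Python, from workcell import bot gives the robot as it stands. The module is installed in compiled form; this text tells all that it offers.
- The arm moves only by the tool drive_tool, never from a script. Its argument "rows" is a list of rows, each an object of numbers: "dx", "dy", "dz": the shift along the tool's x, y, z in units of 50 mm (1.0 is 50 mm); "wx", "wy", "wz": the turn, a rotation vector about the tool's x, y, z in units of 5 degrees (1.0 is 5 degrees); "hand": the finger opening in mm, from 0 to 85.4. A call has 1 to 20 rows; each row is the pose to reach, as a shift and turn from the pose commanded when the call began, along the tool's axes at that moment; what a row does not reach only later rows make up. A row lasts 1/10 s, in which the tool goes at most 50 mm and 8.59 degrees, less where a joint would pass 70% of its speed; a pose out of reach is approached as far as the arm can. A call with a gripper value outside its range is refused whole. The fingers move at their own pace and stop on an object; the grip force is fixed at half the most. Time passes only in rows, so rows that repeat a pose let the fingers close. It gives the time, the measured TCP pose, the force, the opening and the grip force at its end, in the units of the state.
- bot.get_obs(): the state, without advancing time (a new reading comes with each control period).
- bot.camera(name): name is "side" or "top"; returns the picture (480x640x3 uint8, red, green, blue); there is no depth.
- bot.get_calibration(name): a dict with "vfov" (degrees; the focal length in pixels is half the picture's height over the tangent of half this angle, whatever the lens; pixels are square), "cx", "cy" (the principal point, pixels), "origin" and "rotation" of the camera in the world. Camera axes: x right, y up, looking along -z (the intrinsics and any distortion apply to the point x, -y, -z); pixel columns grow to the right and rows downward; lengths in m; the calibration is good to about 2 mm. A picture is of the moment at which its call begins. get_calibration takes no time and is no camera call.
- bot.job_done(): hands the job in; it is judged then, once.
Trained networks look in the newest picture that a camera, given by its name, has taken for a name from the list of things; names that differ only in an ending like _2 or _b are one class to them, and where a whole thing is asked for, a point or a joint stands for the part that bears it (a point fixed in the world has none). Each returns a list of dicts, best first, with "score" (0 to 1); they miss things now and then, are a little off and sometimes report something else, mostly with a low value. They report only what shows in the picture. A call takes as long as a camera call. They do not tell look-alikes from the thing itself.
- bot.look_for(camera, thing): "extent" ([centre column, centre row, width, height] in pixels, round what is visible of it).
- bot.outline_of(camera, thing): "region" (480x640 bool, what is visible of it) and "extent" ([centre column, centre row, width, height] in pixels, round what is visible of it).
The state is a dict: "clock": time; "joint_pos": joint angles; "joint_vel": joint speeds; "tau": joint torques, N m; "eef_pos": TCP position; "tool_rot": TCP orientation; "ft_force": force on the tool from outside, world axes, zero at the start; "ft_torque": the same for the moment, N m; "grip_width": finger opening in m; "grasp_force": force on a finger pad.
Only numpy, scipy, OpenCV 4.12 (cv2) and the standard library are available. Lean on these libraries where they do the work, as an engineer would, in place of code of your own. Each camera call takes 0.05 s, during which the arm holds its last target. There are 200 camera calls.

TASK

Three brass parts stand side by side on the level landing at the top of the feed chute, one per lane. Slide the bored bushing (the one with a hole through it), and only that one, down its lane until it rests against the stop bar at the foot of the slope, without lifting it off the chute, and leave it there standing flat on the chute floor. Leave the other two parts where they stand.

Things in the scene. Friction and masses are not known exactly. Their poses are not given: they have to be found in the camera images.
- bushing: Brass ring, outside diameter 44 mm, bore 24, 30 tall, about 0.25 kg. Origin: centre of underside; z up its axis. Starts in any lane on the level landing (56 mm above the table, 100 mm long, uphill of the brink, open at its uphill end, lanes and bars go on), centre 35 to 65 mm from the brink. Friction holds it: it does not slide by itself and must be pushed all the way.
- ramp: Sloped floor of the fixed steel chute, 12 deg down. Origin on the floor, mid-width, at the foot of the stop bar's uphill face, 24 mm above the table. x downhill along the floor, y across, z square to it. Slope from x = -153 mm (brink) to 0. Stop bar: dark, 24 mm high. Lane centres y = -72, 0, 72; lanes 50 mm wide, straight, blue guides 10 mm high. A part at the stop has its centre at x = -22.
- slug: Bystander on the landing: solid brass cylinder with no hole, diameter 44 mm, 30 mm tall, about 0.35 kg. Origin: centre of its underside. In another lane; leave it alone.
- plug: Bystander on the landing: stepped brass plug, base diameter 44 mm and 18 mm tall, with a solid boss of diameter 20 mm on top, 36 mm tall in all, about 0.22 kg. Origin: centre of its underside. In another lane; leave it alone.
Things that resemble listed ones, but are neither listed nor needed, are in the scene too. Leave any grey or purple look-alike of the bushing alone.

How it is judged:
At the end, for the whole second after the job is handed in: The bushing stands flat on the sloped floor (within 7 degrees and 4 mm) in its lane, within 10 mm of touching the stop bar, and is at rest; the slug and the plug are within 20 mm of where they started (x of bushing in the frame of ramp between -0.032 and -0.018 m and z of bushing in the frame of ramp between -0.004 and 0.004 m and y of bushing in the frame of ramp between -0.085 and 0.085 m and angle between the z axis of bushing and the z axis of ramp, either way round below 0.12 rad and linear speed of bushing below 0.01 m/s and distance of each of slug, plug from where it was at the start of the episode below 0.02 m).
It fails at once if the bushing is lifted off the chute (its underside more than 15 mm above the plane of the sloped floor) (z of bushing in the frame of ramp above 0.015 m).
It fails at once if the slug or the plug is moved by more than 20 mm (distance of any of slug, plug from where it was at the start of the episode above 0.02 m).
It also fails if it takes over 38 s, if anything falls off the work surface, if the arm or the gripper's body presses on something with over 40 N, if the wrist force passes 120 N, or if a joint passes its speed limit or range.

## Working session

There is one attempt and no reset: what is moved stays moved. The work goes in short steps, Python scripts to look and compute and a tool call to move; the robot and the scene stay as the last step left them, time stands still between calls to the robot, and variables do not carry over. Pictures are saved under pics/ and viewed, at most 10 in all, crops included, and the job is handed in when it is done.

Besides the shell and the picture viewer there is one more tool, called after "Emit:" by a JSON object that holds its "op" and its "data", one argument or row to a line. drive_tool: Moves the arm, as the interface text tells. Its arguments: {"type":"object","properties":{"rows":{"type":"array","items":{"type":"object","properties":{"dx":{"type":"number"},"dy":{"type":"number"},"dz":{"type":"number"},"wx":{"type":"number"},"wy":{"type":"number"},"wz":{"type":"number"},"hand":{"type":"number"}}}}},"required":["rows"]}

```bash
mkdir -p pics; cat > h.py <<'E'
import numpy as np,cv2
from workcell import bot
def K(n):
    c=bot.get_calibration(n); f=240/np.tan(np.radians(c['vfov'])/2); return c,f
def proj(n,P):
    c,f=K(n); p=(np.atleast_2d(P)-np.array(c['origin']))@np.array(c['rotation']).reshape(3,3)
    return np.c_[c['cx']+f*p[:,0]/-p[:,2], c['cy']+f*p[:,1]/p[:,2]]
def ray(n,u,v):
    c,f=K(n); d=np.array(c['rotation']).reshape(3,3)@np.array([(u-c['cx'])/f,-(v-c['cy'])/f,-1]); return np.array(c['origin']),d
def onz(n,u,v,z):
    o,d=ray(n,u,v); return o+d*(z-o[2])/d[2]
def tri(u1,v1,u2,v2,a='side',b='top'):
    o,d=ray(a,u1,v1);p,e=ray(b,u2,v2)
    s=np.linalg.lstsq(np.c_[d,-e],p-o,rcond=None)[0]
    A=o+d*s[0];B=p+e*s[1]; return (A+B)/2,np.linalg.norm(A-B)
E
python3 - <<'E'
from h import *
for n in('side','top'):
    im=bot.camera(n); cv2.imwrite(f'pics/{n}0.png',im[:,:,::-1]); print(n,bot.get_calibration(n))
    for t in('bushing','slug','plug','ramp'):
        print(t,[(np.round(r['extent'],1).tolist(),round(r['score'],2)) for r in bot.look_for(n,t)])
print(bot.get_obs())
E
```

```text
side {'vfov': 57.41934618952027, 'cx': 316.8476471901243, 'cy': 237.6730016380031, 'origin': array([ 0.31954855, -0.41674324,  0.64732953]), 'rotation': array([ 0.31820432, -0.07152451, -0.2325828 ,  0.9162617 ])}
bushing [([276.6, 382.3, 32.7, 29.4], 0.95), ([300.1, 259.1, 26.5, 31.7], 0.74), ([385.4, 341.9, 28.9, 34.5], 0.69), ([239.1, 322.5, 33.4, 31.4], 0.68)]
slug [([272.4, 199.1, 27.1, 27.8], 0.81)]
plug [([277.9, 231.7, 25.6, 31.6], 0.58)]
ramp [([364.2, 223.2, 150.7, 101.7], 0.59)]
top {'vfov': 49.89816832937252, 'cx': 322.0139945164962, 'cy': 237.93344427282716, 'origin': array([0.39279874, 0.00101951, 0.87521219]), 'rotation': array([-0.04385292,  0.06860293,  0.70776222, -0.70174297])}
bushing [([426.6, 233.8, 30.1, 25.3], 0.94), ([333.4, 268.6, 27.9, 29.0], 0.88), ([413.8, 339.4, 34.5, 29.5], 0.78), ([349.1, 342.9, 28.6, 29.5], 0.76)]
slug []
plug [([287.5, 269.7, 28.3, 30.8], 0.72)]
ramp [([293.8, 175.8, 134.9, 133.3], 0.75)]
{'clock': 0.5, 'joint_pos': array([ 1.15798657e+00,  2.40604295e-01,  4.94629590e-03,  1.33522725e+00,
       -1.18801123e-05,  1.57078561e+00]), 'joint_vel': array([ 8.09752940e-04, -8.79094197e-04,  1.31673967e-03,  1.68486420e-03,
       -1.39511999e-03,  9.55841195e-05]), 'tau': array([ 4.89201157e-04, -3.71857667e+01,  2.52462333e+01,  2.71698736e-03,
        5.27119971e-05,  1.25073658e-07]), 'eef_pos': array([0.20058071, 0.45796344, 0.24228378]), 'tool_rot': array([ 2.04937176e-01,  9.78775128e-01, -4.47328510e-05, -3.29784084e-06]), 'ft_force': array([ 0.69470756, -0.57356683, -0.56408678]), 'ft_torque': array([ 0.03170047, -0.02732426,  0.04347689]), 'grasp_force': 0.0, 'grip_width': 0.08539539103458738}
```

View pics/top0.png

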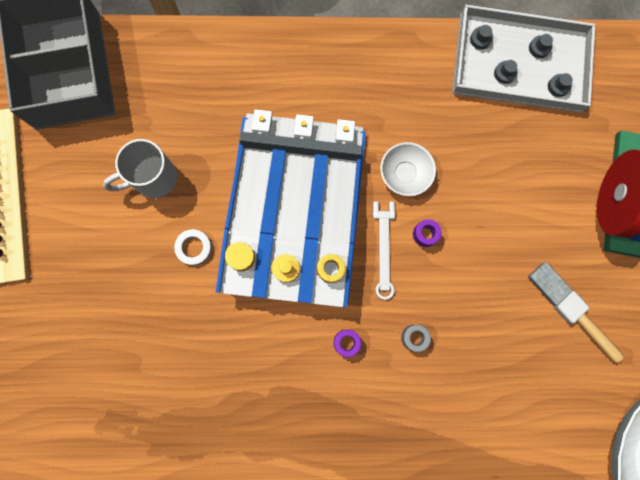

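View pics/side0.png

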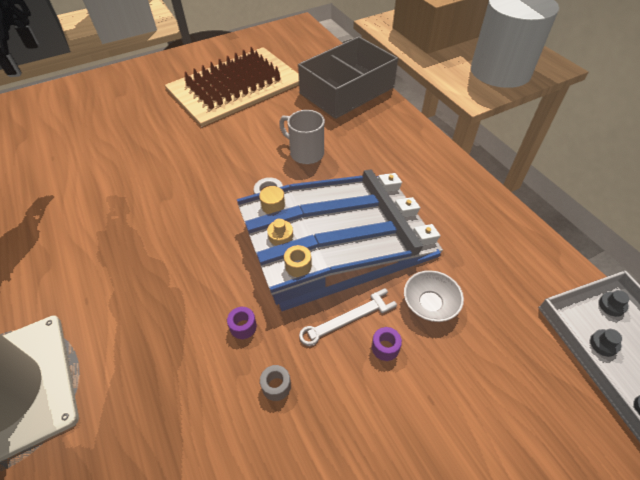

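Top view: the brass bushing is at about (332,268), in the right-hand lane. The plug is at (287,268), the slug at (240,256), and the stop bar spans about (241,145) to (362,155). The side view agrees, with the bushing at (298,260). The purple, grey and white rings are look-alikes standing off the chute.

```bash
sed -i 's/^from workcell.*/from workcell import bot\nfrom scipy.spatial.transform import Rotation as R/; s/np.array(c\[.rotation.\]).reshape(3,3)/R.from_quat(c["rotation"]).as_matrix()/' h.py
python3 - <<'E'
from h import *
from scipy.optimize import least_squares
t=cv2.imread('pics/top0.png'); s=cv2.imread('pics/side0.png')
# brass bushing contours (hsv) -> top/side
for n,im,(u,v) in(('top',t,(332,268)),('side',s,(298,260))):
    h=cv2.cvtColor(im,cv2.COLOR_BGR2HSV); m=cv2.inRange(h,(18,120,90),(35,255,255)); w=np.zeros_like(m); w[v-22:v+22,u-22:u+22]=m[v-22:v+22,u-22:u+22]
    ys,xs=np.where(w); print(n,'brass',xs.min(),xs.max(),ys.min(),ys.max())
    cs,_=cv2.findContours(w,cv2.RETR_CCOMP,cv2.CHAIN_APPROX_NONE)
    for c in cs:
        if len(c)>12: print(cv2.fitEllipse(c),cv2.contourArea(c))
# blue divider midlines in the top image (rows)
h=cv2.cvtColor(t,cv2.COLOR_BGR2HSV); m=cv2.inRange(h,(100,120,50),(125,255,255))
for v in (165,180,200,220,245,270,290):
    x=np.where(m[v,215:370])[0]+215; g=np.split(x,np.where(np.diff(x)>3)[0]+1); print(v,[(int(a[0]),int(a[-1])) for a in g if len(a)>2])
print('tcp',proj('top',[.2006,.458,.242]),proj('side',[.2006,.458,.242]))
for z in(.086,.056): print(onz('top',332.5,267.5,z),onz('side',298,256,z))
big=cv2.resize(t[105:315,205:380],None,fx=3,fy=3,interpolation=cv2.INTER_CUBIC)[:600]; big2=cv2.resize(s[165:310,225:450],None,fx=3.5,fy=3.5,interpolation=cv2.INTER_CUBIC)
cv2.imwrite('pics/tz.png',cv2.resize(t[110:310,205:380],None,fx=3,fy=3,interpolation=cv2.INTER_CUBIC)); cv2.imwrite('pics/sz.png',big2)
E
```

```text
top brass 317 345 255 282
((330.7490539550781, 268.06060791015625), (26.735326766967773, 27.467016220092773), 64.76142120361328) 574.0
((330.7647705078125, 268.1334533691406), (14.669560432434082, 16.152748107910156), 124.54502868652344) 183.5
side brass 276 310 238 275
((297.137451171875, 256.37384033203125), (20.855314254760742, 26.035432815551758), 85.2672119140625) 423.5
((297.190185546875, 255.87355041503906), (13.53971004486084, 15.497770309448242), 81.25244903564453) 162.5
((279.7186279296875, 238.81332397460938), (2.1912176609039307, 9.339560508728027), 86.63703155517578) 11.5
165 [(236, 239), (271, 283), (314, 326), (357, 361)]
180 [(234, 237), (269, 281), (312, 324), (355, 359)]
200 [(230, 233), (265, 278), (310, 322), (354, 357)]
220 [(227, 229), (262, 275), (308, 320), (352, 355)]
245 [(223, 225), (258, 271), (305, 317), (350, 353)]
270 [(219, 222), (255, 268), (301, 314), (347, 350)]
290 [(216, 219), (253, 266), (299, 312), (345, 348)]
tcp [[-102.89215506  499.23189756]] [[25.06929301 61.77356129]]
[ 0.47332912 -0.0430344   0.086     ] [ 0.4752006  -0.04268523  0.086     ]
[ 0.47639028 -0.04470901  0.056     ] [ 0.48351935 -0.02269387  0.056     ]
```

View pics/tz.png

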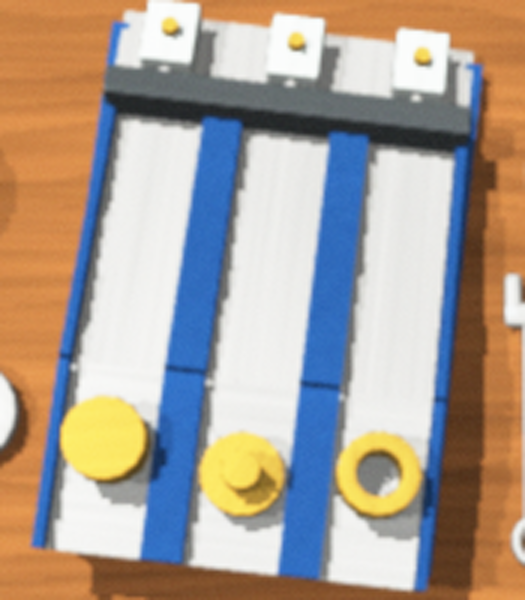

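View pics/sz.png

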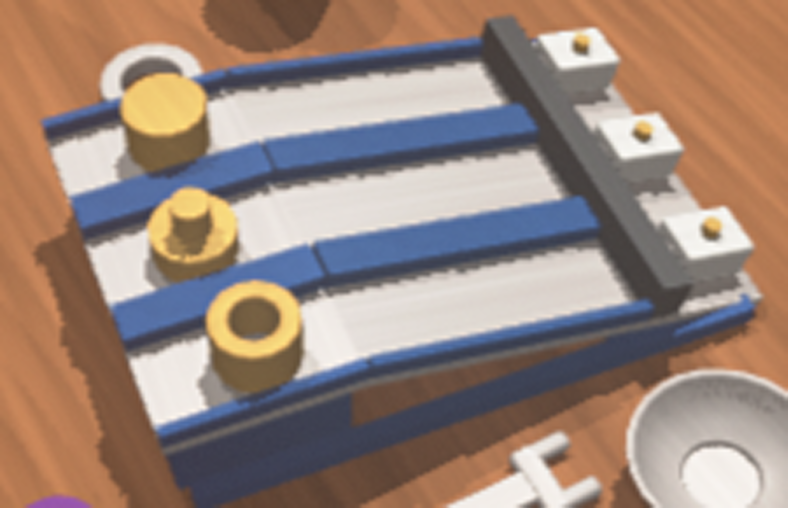

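Crops: the dividers' top corners at the brink are at crop (168,368), (207,371), (302,383) and (340,386) in the top view. The bushing is in the right-hand lane, uphill of the brink. The next step fits the chute's pose to these corners.

```bash
cat >> h.py <<'E'
a=np.radians(12)
def W(p,q):  # ramp frame -> world, p=[x,y,z,yaw]
    Rm=R.from_euler('z',p[3]).as_matrix()@R.from_euler('y',a).as_matrix()
    return np.array(p[:3])+np.atleast_2d(q)@Rm.T
def L(p,s,y,h): # landing: s m uphill of brink, h above it
    o=W(p,[[-.153,0,0]])[0]; c,d=np.cos(p[3]),np.sin(p[3])
    return np.array([o[0]-s*c-y*d,o[1]-s*d+y*c,o[2]+h])
E
python3 - <<'E'
from h import *
from scipy.optimize import least_squares
T=np.array([(168,368),(207,371),(302,383),(340,386),(140,558),(184,563),(280,575),(320,578)])/3+[205,110]
S=np.array([(263,143),(316,245),(75,198),(113,306)])/3.5+[225,165]
Y=[.047,.025,-.025,-.047]
def f(p):
    A=[L(p,0,y,.010) for y in Y]+[L(p,.1,y,.010) for y in Y]
    B=[L(p,0,.047,.01),L(p,0,-.025,.01),L(p,.1,.047,.01),L(p,.1,-.025,.01)]
    return np.r_[(proj('top',A)-T).ravel(),(proj('side',B)-S).ravel()]
for y0 in(0,1.57,-1.57):
    r=least_squares(f,[.6,0,.024,y0]); print(r.cost,r.x,r.status)
    if r.cost<60: p=r.x
print(np.round(f(p).reshape(-1,2),1).tolist()); np.save('p.npy',p)
P,e=tri(297.15,256.1,330.75,268.1); print('bushing top centre',P,'gap',e)
b=L(p,0,0,0); c,s=np.cos(p[3]),np.sin(p[3]); d=P-b
print('uphill',-(d[0]*c+d[1]*s),'y',-d[0]*s+d[1]*c,'h',d[2])
for s_ in(.1,0.05,0): print('lane',s_,L(p,s_,-.072,0))
print('stop',W(p,[[-.022,-.072,0],[0,-.072,0]]))
E
```

```text
6.045403849390485 [ 0.67533865  0.00427309  0.02262388 -0.12388252] 2
6.045403849390478 [ 0.67533865  0.00427309  0.02262388 -0.12388251] 2
6.045403849390381 [ 0.67533865  0.00427309  0.02262388 -0.12388251] 2
[[-0.4, -0.4], [0.3, 0.2], [-0.1, -0.1], [1.0, 0.5], [0.4, -0.9], [-0.2, -1.0], [-0.3, -1.3], [0.4, -0.7], [-0.9, 0.1], [-1.8, 0.1], [-1.2, 0.2], [-0.5, 0.4]]
bushing top centre [ 0.47356492 -0.04066537  0.083912  ] gap 0.001902613030345792
uphill 0.04501797397736965 y -0.0695264236952265 h 0.029477632485205213
lane 0.1 [ 0.4186986  -0.03632609  0.05443437]
lane 0.05 [ 0.46831542 -0.04250438  0.05443437]
lane 0 [ 0.51793224 -0.04868268  0.05443437]
stop [[ 0.64508758 -0.06451608  0.02719794]
 [ 0.66644191 -0.06717512  0.02262388]]
```

Fit residuals are about 1 px. The bushing top centre is 29.5 mm above the landing, 45 mm uphill of the brink, at lane y = -70 mm, which agrees with the text. First move: hover behind it with the fingers shut and the tool's x axis along the lane.

Emit:
{"op": "drive_tool", "data": {
  "rows": [
    {"dx": -8.0, "dy": -7.26, "dz": 0.6, "wz": -3.3, "hand": 0},
    {"dx": -8.0, "dy": -7.26, "dz": 0.6, "wz": -3.3, "hand": 0},
    {"dx": -8.0, "dy": -7.26, "dz": 0.6, "wz": -3.3, "hand": 0},
    {"dx": -8.0, "dy": -7.26, "dz": 0.6, "wz": -3.3, "hand": 0},
    {"dx": -8.0, "dy": -7.26, "dz": 0.6, "wz": -3.3, "hand": 0},
    {"dx": -8.0, "dy": -7.26, "dz": 0.6, "wz": -3.3, "hand": 0},
    {"dx": -8.0, "dy": -7.26, "dz": 0.6, "wz": -3.3, "hand": 0},
    {"dx": -8.0, "dy": -7.26, "dz": 0.6, "wz": -3.3, "hand": 0},
    {"dx": -8.0, "dy": -7.26, "dz": 0.6, "wz": -3.3, "hand": 0},
    {"dx": -8.0, "dy": -7.26, "dz": 0.6, "wz": -3.3, "hand": 0},
    {"dx": -8.0, "dy": -7.26, "dz": 0.6, "wz": -3.3, "hand": 0},
    {"dx": -8.0, "dy": -7.26, "dz": 0.6, "wz": -3.3, "hand": 0},
    {"dx": -8.0, "dy": -7.26, "dz": 0.6, "wz": -3.3, "hand": 0},
    {"dx": -8.0, "dy": -7.26, "dz": 0.6, "wz": -3.3, "hand": 0},
    {"dx": -8.0, "dy": -7.26, "dz": 0.6, "wz": -3.3, "hand": 0},
    {"dx": -8.0, "dy": -7.26, "dz": 0.6, "wz": -3.3, "hand": 0},
    {"dx": -8.0, "dy": -7.26, "dz": 0.6, "wz": -3.3, "hand": 0},
    {"dx": -8.0, "dy": -7.26, "dz": 0.6, "wz": -3.3, "hand": 0}
  ]
}}

```text
invalid input at $.rows[0]: expected keys dx, dy, dz, wx, wy, wz, hand
```

Emit:
{"op": "drive_tool", "data": {
  "rows": [
    {"dx": -8.0, "dy": -7.26, "dz": 0.6, "wx": 0, "wy": 0, "wz": -3.3, "hand": 0},
    {"dx": -8.0, "dy": -7.26, "dz": 0.6, "wx": 0, "wy": 0, "wz": -3.3, "hand": 0},
    {"dx": -8.0, "dy": -7.26, "dz": 0.6, "wx": 0, "wy": 0, "wz": -3.3, "hand": 0},
    {"dx": -8.0, "dy": -7.26, "dz": 0.6, "wx": 0, "wy": 0, "wz": -3.3, "hand": 0},
    {"dx": -8.0, "dy": -7.26, "dz": 0.6, "wx": 0, "wy": 0, "wz": -3.3, "hand": 0},
    {"dx": -8.0, "dy": -7.26, "dz": 0.6, "wx": 0, "wy": 0, "wz": -3.3, "hand": 0},
    {"dx": -8.0, "dy": -7.26, "dz": 0.6, "wx": 0, "wy": 0, "wz": -3.3, "hand": 0},
    {"dx": -8.0, "dy": -7.26, "dz": 0.6, "wx": 0, "wy": 0, "wz": -3.3, "hand": 0},
    {"dx": -8.0, "dy": -7.26, "dz": 0.6, "wx": 0, "wy": 0, "wz": -3.3, "hand": 0},
    {"dx": -8.0, "dy": -7.26, "dz": 0.6, "wx": 0, "wy": 0, "wz": -3.3, "hand": 0},
    {"dx": -8.0, "dy": -7.26, "dz": 0.6, "wx": 0, "wy": 0, "wz": -3.3, "hand": 0},
    {"dx": -8.0, "dy": -7.26, "dz": 0.6, "wx": 0, "wy": 0, "wz": -3.3, "hand": 0},
    {"dx": -8.0, "dy": -7.26, "dz": 0.6, "wx": 0, "wy": 0, "wz": -3.3, "hand": 0},
    {"dx": -8.0, "dy": -7.26, "dz": 0.6, "wx": 0, "wy": 0, "wz": -3.3, "hand": 0},
    {"dx": -8.0, "dy": -7.26, "dz": 0.6, "wx": 0, "wy": 0, "wz": -3.3, "hand": 0},
    {"dx": -8.0, "dy": -7.26, "dz": 0.6, "wx": 0, "wy": 0, "wz": -3.3, "hand": 0},
    {"dx": -8.0, "dy": -7.26, "dz": 0.6, "wx": 0, "wy": 0, "wz": -3.3, "hand": 0},
    {"dx": -8.0, "dy": -7.26, "dz": 0.6, "wx": 0, "wy": 0, "wz": -3.3, "hand": 0}
  ]
}}

```text
clock: 2.3
eef_pos: [0.4213, -0.0343, 0.2125]
tool_rot: [0.062, 0.998, -0.0, 0.0]
ft_force: [-0.4, -0.1, -0.7]
grip_width: -0.0001
grasp_force: 0.0
```

Emit:
{"op": "drive_tool", "data": {
  "rows": [
    {"dx": 0, "dy": 0, "dz": 0.7, "wx": 0, "wy": 0, "wz": 0, "hand": 0},
    {"dx": 0, "dy": 0, "dz": 1.4, "wx": 0, "wy": 0, "wz": 0, "hand": 0},
    {"dx": 0, "dy": 0, "dz": 1.9, "wx": 0, "wy": 0, "wz": 0, "hand": 0},
    {"dx": 0, "dy": 0, "dz": 2.3, "wx": 0, "wy": 0, "wz": 0, "hand": 0},
    {"dx": 0, "dy": 0, "dz": 2.6, "wx": 0, "wy": 0, "wz": 0, "hand": 0},
    {"dx": 0, "dy": 0, "dz": 2.78, "wx": 0, "wy": 0, "wz": 0, "hand": 0},
    {"dx": 0, "dy": 0, "dz": 2.78, "wx": 0, "wy": 0, "wz": 0, "hand": 0},
    {"dx": 0, "dy": 0, "dz": 2.78, "wx": 0, "wy": 0, "wz": 0, "hand": 0}
  ]
}}

```text
clock: 3.1
eef_pos: [0.4218, -0.0349, 0.0737]
tool_rot: [0.062, 0.998, -0.0, 0.0]
ft_force: [0.3, 0.4, 0.1]
grip_width: -0.0
grasp_force: 0.0
```

```bash
python3 - <<'E'
from h import *
t=bot.camera('top');s=bot.camera('side')
A=cv2.resize(t[180:310,200:380],(540,390));B=cv2.resize(s[165:310,225:400],(470,390))
cv2.imwrite('pics/a.png',cv2.resize(np.hstack([A,B]),(800,309))[:,:,::-1])
E
```

```text
(no output)
```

View pics/a.png

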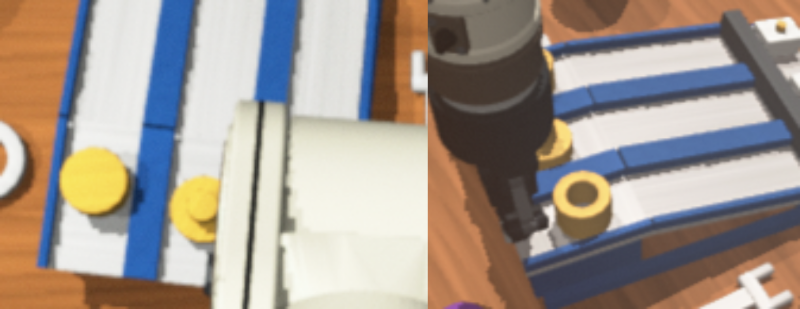

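The side view shows the shut fingers in the right-hand lane, just uphill of the bushing and clear of the plug. Next is the push along the landing and over the brink.

Emit:
{"op": "drive_tool", "data": {
  "rows": [
    {"dx": -0.15, "dy": 0, "dz": 0, "wx": 0, "wy": 0, "wz": 0, "hand": 0},
    {"dx": -0.28, "dy": 0, "dz": 0, "wx": 0, "wy": 0, "wz": 0, "hand": 0},
    {"dx": -0.36, "dy": 0, "dz": 0, "wx": 0, "wy": 0, "wz": 0, "hand": 0},
    {"dx": -0.44, "dy": 0, "dz": 0, "wx": 0, "wy": 0, "wz": 0, "hand": 0},
    {"dx": -0.52, "dy": 0, "dz": 0, "wx": 0, "wy": 0, "wz": 0, "hand": 0},
    {"dx": -0.6, "dy": 0, "dz": 0, "wx": 0, "wy": 0, "wz": 0, "hand": 0},
    {"dx": -0.68, "dy": 0, "dz": 0, "wx": 0, "wy": 0, "wz": 0, "hand": 0},
    {"dx": -0.76, "dy": 0, "dz": 0, "wx": 0, "wy": 0, "wz": 0, "hand": 0},
    {"dx": -0.84, "dy": 0, "dz": 0, "wx": 0, "wy": 0, "wz": 0, "hand": 0},
    {"dx": -0.92, "dy": 0, "dz": 0, "wx": 0, "wy": 0, "wz": 0, "hand": 0},
    {"dx": -1.0, "dy": 0, "dz": 0, "wx": 0, "wy": 0, "wz": 0, "hand": 0},
    {"dx": -1.1, "dy": 0, "dz": 0, "wx": 0, "wy": 0, "wz": 0, "hand": 0},
    {"dx": -1.2, "dy": 0, "dz": 0, "wx": 0, "wy": 0, "wz": 0, "hand": 0},
    {"dx": -1.3, "dy": 0, "dz": 0, "wx": 0, "wy": 0, "wz": 0, "hand": 0},
    {"dx": -1.4, "dy": 0, "dz": 0, "wx": 0, "wy": 0, "wz": 0, "hand": 0},
    {"dx": -1.5, "dy": 0, "dz": 0, "wx": 0, "wy": 0, "wz": 0, "hand": 0},
    {"dx": -1.6, "dy": 0, "dz": 0, "wx": 0, "wy": 0, "wz": 0, "hand": 0},
    {"dx": -1.7, "dy": 0, "dz": 0, "wx": 0, "wy": 0, "wz": 0, "hand": 0},
    {"dx": -1.74, "dy": 0, "dz": 0, "wx": 0, "wy": 0, "wz": 0, "hand": 0}
  ]
}}

```text
clock: 5.1
eef_pos: [0.5085, -0.0459, 0.0733]
tool_rot: [0.062, 0.998, -0.0, 0.0]
ft_force: [-0.6, 0.3, -0.8]
grip_width: -0.0002
grasp_force: 0.3
```

```bash
python3 - <<'E'
from h import *
t=bot.camera('top');s=bot.camera('side')
A=cv2.resize(t[120:310,200:380],(370,390));B=cv2.resize(s[165:310,225:450],(605,390))
cv2.imwrite('pics/b.png',cv2.resize(np.hstack([A,B]),(800,320))[:,:,::-1])
E
```

```text
(no output)
```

View pics/b.png

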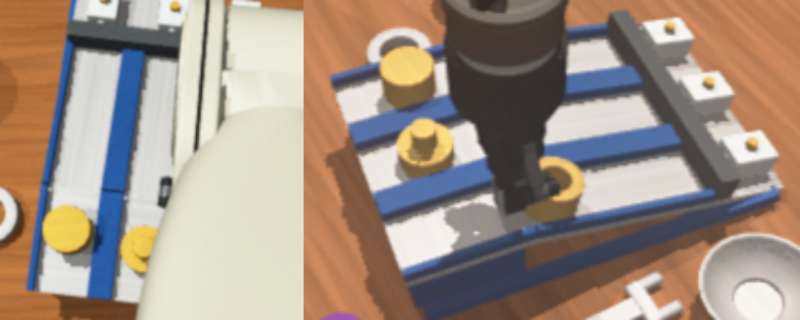

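The bushing is over the brink and standing on the slope against the fingers; the slug and plug haven't moved. Now I tilt the tool 12° and push on down.

Emit:
{"op": "drive_tool", "data": {
  "rows": [
    {"dx": -0.08, "dy": 0, "dz": 0.01, "wx": 0, "wy": 0.3, "wz": 0, "hand": 0},
    {"dx": -0.16, "dy": 0, "dz": 0.02, "wx": 0, "wy": 0.6, "wz": 0, "hand": 0},
    {"dx": -0.24, "dy": 0, "dz": 0.03, "wx": 0, "wy": 0.9, "wz": 0, "hand": 0},
    {"dx": -0.33, "dy": 0, "dz": 0.04, "wx": 0, "wy": 1.2, "wz": 0, "hand": 0},
    {"dx": -0.41, "dy": 0, "dz": 0.05, "wx": 0, "wy": 1.5, "wz": 0, "hand": 0},
    {"dx": -0.49, "dy": 0, "dz": 0.06, "wx": 0, "wy": 1.8, "wz": 0, "hand": 0},
    {"dx": -0.57, "dy": 0, "dz": 0.07, "wx": 0, "wy": 2.1, "wz": 0, "hand": 0},
    {"dx": -0.66, "dy": 0, "dz": 0.08, "wx": 0, "wy": 2.4, "wz": 0, "hand": 0},
    {"dx": -0.76, "dy": 0, "dz": 0.1, "wx": 0, "wy": 2.4, "wz": 0, "hand": 0},
    {"dx": -0.86, "dy": 0, "dz": 0.12, "wx": 0, "wy": 2.4, "wz": 0, "hand": 0},
    {"dx": -0.96, "dy": 0, "dz": 0.14, "wx": 0, "wy": 2.4, "wz": 0, "hand": 0},
    {"dx": -1.06, "dy": 0, "dz": 0.165, "wx": 0, "wy": 2.4, "wz": 0, "hand": 0},
    {"dx": -1.16, "dy": 0, "dz": 0.185, "wx": 0, "wy": 2.4, "wz": 0, "hand": 0},
    {"dx": -1.26, "dy": 0, "dz": 0.205, "wx": 0, "wy": 2.4, "wz": 0, "hand": 0},
    {"dx": -1.36, "dy": 0, "dz": 0.23, "wx": 0, "wy": 2.4, "wz": 0, "hand": 0},
    {"dx": -1.46, "dy": 0, "dz": 0.25, "wx": 0, "wy": 2.4, "wz": 0, "hand": 0},
    {"dx": -1.56, "dy": 0, "dz": 0.27, "wx": 0, "wy": 2.4, "wz": 0, "hand": 0},
    {"dx": -1.66, "dy": 0, "dz": 0.29, "wx": 0, "wy": 2.4, "wz": 0, "hand": 0},
    {"dx": -1.76, "dy": 0, "dz": 0.31, "wx": 0, "wy": 2.4, "wz": 0, "hand": 0},
    {"dx": -1.76, "dy": 0, "dz": 0.31, "wx": 0, "wy": 2.4, "wz": 0, "hand": 0}
  ]
}}

```text
clock: 7.2
eef_pos: [0.5959, -0.0569, 0.0575]
tool_rot: [0.062, 0.993, 0.006, -0.104]
ft_force: [1.0, 0.2, 0.4]
grip_width: 0.0
grasp_force: 0.0
```

```bash
python3 - <<'E'
from h import *
p=np.load('p.npy'); s=bot.camera('side'); o=bot.get_obs()
Rm=R.from_euler('z',p[3])*R.from_euler('y',a); print('tcp ramp',Rm.inv().apply(o['eef_pos']-p[:3]))
print('tool axes in ramp',np.round((Rm.inv()*R.from_quat(o['tool_rot'])).as_matrix(),3).tolist())
c=cv2.resize(s[165:310,225:450],None,fx=3.5,fy=3.5,interpolation=cv2.INTER_CUBIC)
q=(proj('side',W(p,[[-.044,-.072,.03],[-.022,-.072,.03],[0,-.072,.024],[-.044,-.072,0]]))-[225,165])*3.5
for x in q: cv2.circle(c,tuple(int(v) for v in x),3,(255,0,0),-1)
cv2.imwrite('pics/c.png',c[:,:,::-1])
E
```

```text
tcp ramp [-0.07730695 -0.07049658  0.01934262]
tool axes in ramp [[-1.0, 0.001, 0.001], [0.001, 1.0, 0.0], [-0.001, 0.0, -1.0]]
```

View pics/c.png

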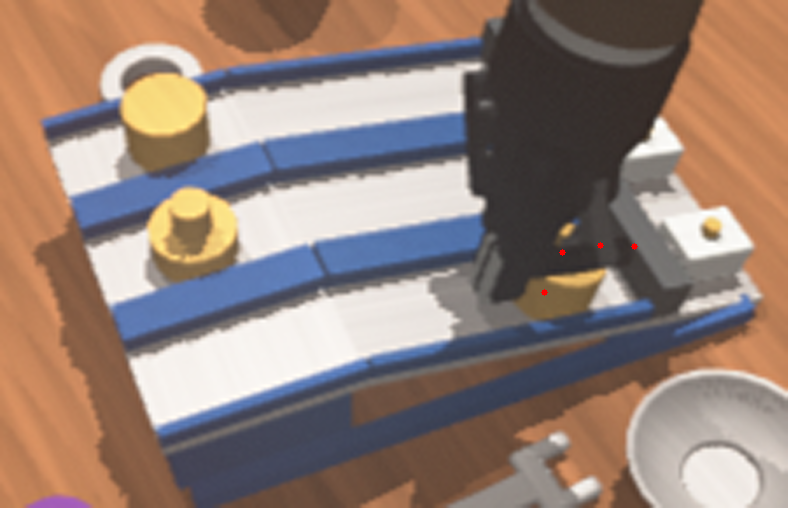

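The bushing stands flat on the slope, about 20 mm short of the stop (its centre predicted at x ≈ -44), and the tool is aligned with the slope. Now the slow last part.

Emit:
{"op": "drive_tool", "data": {
  "rows": [
    {"dx": -0.06, "dy": 0, "dz": 0, "wx": 0, "wy": 0, "wz": 0, "hand": 0},
    {"dx": -0.12, "dy": 0, "dz": 0, "wx": 0, "wy": 0, "wz": 0, "hand": 0},
    {"dx": -0.18, "dy": 0, "dz": 0, "wx": 0, "wy": 0, "wz": 0, "hand": 0},
    {"dx": -0.24, "dy": 0, "dz": 0, "wx": 0, "wy": 0, "wz": 0, "hand": 0},
    {"dx": -0.28, "dy": 0, "dz": 0, "wx": 0, "wy": 0, "wz": 0, "hand": 0},
    {"dx": -0.32, "dy": 0, "dz": 0, "wx": 0, "wy": 0, "wz": 0, "hand": 0},
    {"dx": -0.35, "dy": 0, "dz": 0, "wx": 0, "wy": 0, "wz": 0, "hand": 0},
    {"dx": -0.37, "dy": 0, "dz": 0, "wx": 0, "wy": 0, "wz": 0, "hand": 0},
    {"dx": -0.39, "dy": 0, "dz": 0, "wx": 0, "wy": 0, "wz": 0, "hand": 0},
    {"dx": -0.4, "dy": 0, "dz": 0, "wx": 0, "wy": 0, "wz": 0, "hand": 0},
    {"dx": -0.4, "dy": 0, "dz": 0, "wx": 0, "wy": 0, "wz": 0, "hand": 0}
  ]
}}

```text
clock: 8.35
eef_pos: [0.6145, -0.0592, 0.0536]
tool_rot: [0.062, 0.993, 0.007, -0.104]
ft_force: [-0.3, 0.9, -0.1]
grip_width: -0.0001
grasp_force: 0.3
```

No stop contact yet, so I go on in small steps.

Emit:
{"op": "drive_tool", "data": {
  "rows": [
    {"dx": -0.015, "dy": 0, "dz": 0, "wx": 0, "wy": 0, "wz": 0, "hand": 0},
    {"dx": -0.03, "dy": 0, "dz": 0, "wx": 0, "wy": 0, "wz": 0, "hand": 0},
    {"dx": -0.04, "dy": 0, "dz": 0, "wx": 0, "wy": 0, "wz": 0, "hand": 0},
    {"dx": -0.04, "dy": 0, "dz": 0, "wx": 0, "wy": 0, "wz": 0, "hand": 0}
  ]
}}

```text
clock: 8.75
eef_pos: [0.6164, -0.0595, 0.0532]
tool_rot: [0.062, 0.993, 0.007, -0.104]
ft_force: [-0.6, 0.3, -0.6]
grip_width: 0.0001
grasp_force: 0.3
```

Emit:
{"op": "drive_tool", "data": {
  "rows": [
    {"dx": -0.01, "dy": 0, "dz": 0, "wx": 0, "wy": 0, "wz": 0, "hand": 0},
    {"dx": -0.02, "dy": 0, "dz": 0, "wx": 0, "wy": 0, "wz": 0, "hand": 0},
    {"dx": -0.02, "dy": 0, "dz": 0, "wx": 0, "wy": 0, "wz": 0, "hand": 0}
  ]
}}

```text
clock: 9.05
eef_pos: [0.6174, -0.0596, 0.053]
tool_rot: [0.062, 0.993, 0.006, -0.104]
ft_force: [-0.3, -0.6, 0.7]
grip_width: -0.0002
grasp_force: 0.3
```

Back off uphill, lift, and check.

Emit:
{"op": "drive_tool", "data": {
  "rows": [
    {"dx": 0.1, "dy": 0, "dz": 0, "wx": 0, "wy": 0, "wz": 0, "hand": 0},
    {"dx": 0.3, "dy": 0, "dz": 0, "wx": 0, "wy": 0, "wz": 0, "hand": 0},
    {"dx": 0.6, "dy": 0, "dz": -0.3, "wx": 0, "wy": 0, "wz": 0, "hand": 0},
    {"dx": 0.8, "dy": 0, "dz": -1, "wx": 0, "wy": 0, "wz": 0, "hand": 0},
    {"dx": 1.2, "dy": 0, "dz": -1.9, "wx": 0, "wy": 0, "wz": 0, "hand": 0},
    {"dx": 2.0, "dy": 0, "dz": -2.4, "wx": 0, "wy": 0, "wz": 0, "hand": 0},
    {"dx": 2.9, "dy": 0, "dz": -2.6, "wx": 0, "wy": 0, "wz": 0, "hand": 0},
    {"dx": 3.8, "dy": 0, "dz": -2.6, "wx": 0, "wy": 0, "wz": 0, "hand": 0},
    {"dx": 4.0, "dy": 0, "dz": -2.6, "wx": 0, "wy": 0, "wz": 0, "hand": 0},
    {"dx": 4.0, "dy": 0, "dz": -2.6, "wx": 0, "wy": 0, "wz": 0, "hand": 0}
  ]
}}

```text
clock: 10.05
eef_pos: [0.4491, -0.0385, 0.223]
tool_rot: [0.062, 0.993, 0.006, -0.103]
ft_force: [0.2, 0.3, -0.1]
grip_width: -0.0
grasp_force: 0.0
```

```bash
python3 - <<'E'
from h import *
p=np.load('p.npy'); t=bot.camera('top'); s=bot.camera('side')
Rm=R.from_euler('z',p[3])*R.from_euler('y',a)
g={}
for n,im,q in(('top',t,0),('side',s,0)):
    u,v=proj(n,W(p,[[-.024,-.0705,.03]]))[0].astype(int)
    h=cv2.cvtColor(im,cv2.COLOR_RGB2HSV); m=cv2.inRange(h,(18,120,90),(35,255,255)); w=np.zeros_like(m); w[v-22:v+22,u-22:u+22]=m[v-22:v+22,u-22:u+22]
    cs,hi=cv2.findContours(w,cv2.RETR_CCOMP,cv2.CHAIN_APPROX_NONE)
    for c,k in zip(cs,hi[0]):
        if len(c)>12:
            e=cv2.fitEllipse(c); print(n,(u,v),np.round(e[0],1),np.round(e[1],1),'hole' if k[3]>=0 else 'outer'); 
            if k[3]>=0: g[n]=e[0]
if len(g)==2:
    P,e=tri(*g['side'],*g['top']); print('ramp frame top centre',Rm.inv().apply(P-p[:3]),e)
A=cv2.resize(t[105:310,205:380],(410,480));B=cv2.resize(s[165:310,225:450],(745,480))
cv2.imwrite('pics/d.png',cv2.resize(np.hstack([A,B]),(800,332))[:,:,::-1])
E
```

```text
Traceback (most recent call last):
TypeError: 'NoneType' object is not subscriptable
```

Emit:
{"op": "drive_tool", "data": {
  "rows": [
    {"dx": 0.5, "dy": -1, "dz": 0, "wx": 0, "wy": 0, "wz": 0, "hand": 0},
    {"dx": 1, "dy": -2, "dz": 0, "wx": 0, "wy": 0, "wz": 0, "hand": 0},
    {"dx": 1, "dy": -3, "dz": 0, "wx": 0, "wy": 0, "wz": 0, "hand": 0},
    {"dx": 1, "dy": -4, "dz": 0, "wx": 0, "wy": 0, "wz": 0, "hand": 0},
    {"dx": 1, "dy": -5, "dz": 0, "wx": 0, "wy": 0, "wz": 0, "hand": 0},
    {"dx": 1, "dy": -5, "dz": 0, "wx": 0, "wy": 0, "wz": 0, "hand": 0},
    {"dx": 1, "dy": -5, "dz": 0, "wx": 0, "wy": 0, "wz": 0, "hand": 0}
  ]
}}

```text
clock: 10.85
eef_pos: [0.3708, -0.2826, 0.2309]
tool_rot: [0.064, 0.992, 0.007, -0.105]
ft_force: [0.3, 0.6, 0.1]
grip_width: 0.0002
grasp_force: 0.0
```

```bash
python3 - <<'E'
from h import *
p=np.load('p.npy'); t=bot.camera('top'); s=bot.camera('side')
A=cv2.resize(t[105:310,205:380],(410,480));B=cv2.resize(s[165:310,225:450],(745,480))
cv2.imwrite('pics/d.png',cv2.resize(np.hstack([A,B]),(800,332))[:,:,::-1])
Rm=R.from_euler('z',p[3])*R.from_euler('y',a)
g={}
for n,im in(('top',t),('side',s)):
    u,v=proj(n,W(p,[[-.024,-.0705,.03]]))[0].astype(int)
    h=cv2.cvtColor(im,cv2.COLOR_RGB2HSV); m=cv2.inRange(h,(18,120,70),(35,255,255)); w=np.zeros_like(m); w[v-16:v+25,u-22:u+22]=m[v-16:v+25,u-22:u+22]
    cs,hi=cv2.findContours(w,cv2.RETR_CCOMP,cv2.CHAIN_APPROX_NONE)
    for i,c in enumerate(cs):
        if len(c)>12:
            e=cv2.fitEllipse(c); k=hi[0][i][3]>=0; print(n,(u,v),np.round(e[0],1),np.round(e[1],1),k)
            if k: g[n]=e[0]
if len(g)==2:
    P,e=tri(*g['side'],*g['top']); print('ramp frame top centre',Rm.inv().apply(P-p[:3]),e)
E
```

```text
top (np.int64(342), np.int64(162)) [342.8 165.2] [26.2 30.1] False
top (np.int64(342), np.int64(162)) [342.8 165.9] [ 5.8 10.8] True
```

View pics/d.png

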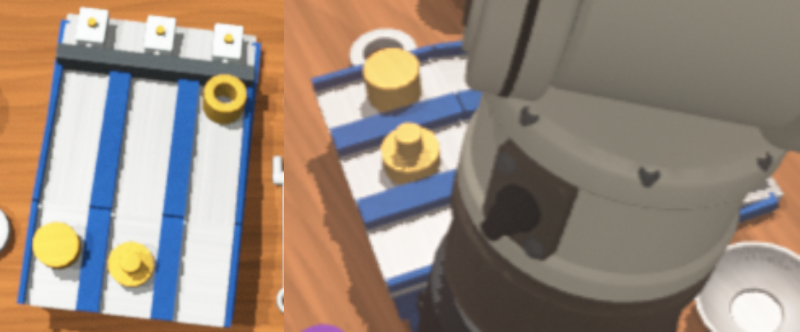

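The top view shows the bushing standing in its lane next to the stop bar, and the slug and plug unmoved. The arm hides the side view, so I move it over to the left for a two-view check.

Emit:
{"op": "drive_tool", "data": {
  "rows": [
    {"dx": 0.3, "dy": 1, "dz": 0, "wx": 0, "wy": 0, "wz": 0, "hand": 0},
    {"dx": 0.6, "dy": 2, "dz": 0, "wx": 0, "wy": 0, "wz": 0, "hand": 0},
    {"dx": 0.9, "dy": 3, "dz": 0, "wx": 0, "wy": 0, "wz": 0, "hand": 0},
    {"dx": 1.2, "dy": 4, "dz": 0, "wx": 0, "wy": 0, "wz": 0, "hand": 0},
    {"dx": 1.5, "dy": 5, "dz": 0, "wx": 0, "wy": 0, "wz": 0, "hand": 0},
    {"dx": 1.5, "dy": 6, "dz": 0, "wx": 0, "wy": 0, "wz": 0, "hand": 0},
    {"dx": 1.5, "dy": 7, "dz": 0, "wx": 0, "wy": 0, "wz": 0, "hand": 0},
    {"dx": 1.5, "dy": 8, "dz": 0, "wx": 0, "wy": 0, "wz": 0, "hand": 0},
    {"dx": 1.5, "dy": 9, "dz": 0, "wx": 0, "wy": 0, "wz": 0, "hand": 0},
    {"dx": 1.5, "dy": 10, "dz": 0, "wx": 0, "wy": 0, "wz": 0, "hand": 0},
    {"dx": 1.5, "dy": 11, "dz": 0, "wx": 0, "wy": 0, "wz": 0, "hand": 0},
    {"dx": 1.5, "dy": 11, "dz": 0, "wx": 0, "wy": 0, "wz": 0, "hand": 0},
    {"dx": 1.5, "dy": 11, "dz": 0, "wx": 0, "wy": 0, "wz": 0, "hand": 0},
    {"dx": 1.5, "dy": 11, "dz": 0, "wx": 0, "wy": 0, "wz": 0, "hand": 0}
  ]
}}

```text
clock: 12.35
eef_pos: [0.3649, 0.2741, 0.2476]
tool_rot: [0.061, 0.993, 0.006, -0.105]
ft_force: [-0.7, -0.7, 0.2]
grip_width: 0.0007
grasp_force: 0.0
```

```bash
python3 - <<'E'
from h import *
p=np.load('p.npy'); t=bot.camera('top'); s=bot.camera('side')
th=np.linspace(0,2*np.pi,60)
def ring(n,im,x,col,off,k):
    for r,z in((.022,.03),(.012,.03),(.022,0)):
        q=(proj(n,W(p,np.c_[x+r*np.cos(th),-.0705+r*np.sin(th),0*th+z]))-off)*k
        cv2.polylines(im,[np.round(q*16).astype(np.int32)],True,col,1,cv2.LINE_AA,4)
    q=(proj(n,W(p,[[0,-.1,.024],[0,-.045,.024]]))-off)*k
    cv2.polylines(im,[np.round(q*16).astype(np.int32)],False,col,1,cv2.LINE_AA,4)
A=cv2.resize(t[130:200,310:375],None,fx=6,fy=6,interpolation=cv2.INTER_CUBIC);B=cv2.resize(s[200:270,365:430],None,fx=6,fy=6,interpolation=cv2.INTER_CUBIC)
ring('top',A,-.022,(255,0,0),[309.6,129.6],6);ring('side',B,-.022,(255,0,0),[364.6,199.6],6)
cv2.imwrite('pics/e.png',np.hstack([A,B])[:,:,::-1])
for n in('top','side'):
  for k in('bushing','slug','plug'): print(n,k,[(np.round(r['extent'],1).tolist(),round(r['score'],2)) for r in bot.look_for(n,k)])
E
```

```text
top bushing [([426.6, 233.4, 30.1, 24.9], 0.95), ([348.2, 344.5, 26.2, 28.7], 0.88), ([414.9, 339.2, 32.5, 27.0], 0.77), ([344.3, 167.1, 22.0, 32.5], 0.72), ([292.9, 176.1, 132.8, 129.0], 0.5)]
top slug [([241.2, 256.0, 32.4, 29.3], 0.92)]
top plug [([287.4, 270.9, 23.5, 28.9], 0.69)]
side bushing [([277.6, 382.5, 30.2, 32.6], 0.89), ([396.6, 239.6, 30.1, 26.5], 0.88), ([241.4, 321.3, 31.4, 30.2], 0.57), ([388.7, 341.7, 31.0, 35.0], 0.55)]
side slug [([272.0, 199.5, 25.4, 25.0], 0.57)]
side plug [([278.0, 232.6, 28.0, 28.7], 0.73)]
```

View pics/e.png

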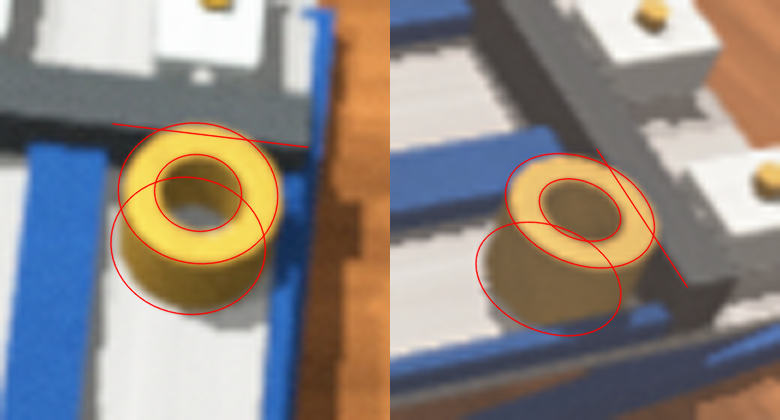

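The overlay drawn for x = -22 mm matches the ring and the bar edge in both views to about 1 mm. The bushing stands flat at the stop, and the slug and plug are where they were at the start.

```bash
python3 -c "
from workcell import bot
print(bot.job_done())"
```

```text
the job is handed in; nothing more can be done
None
```

I pushed the bored bushing down its lane to the stop bar and handed the job in. In both camera views it stands flat against the bar to within about 1–2 mm, and the slug and plug are where they started; the judge's verdict was not shown.

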